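# Sweep the black ferrules into the pan

## Task

Sweep the three black ferrules across the bench with the fingertips into the metal sweeping pan, past its sloping lip and onto its flat floor; they may stand or lie there. Slide them only, do not lift any ferrule off the surface. Leave the red ferrule standing where it is, and the glue tube and the hex key set where they lie.

Things in the scene. Friction and masses are not known exactly. Their poses are not given: they have to be found in the camera images.
- sweep_pan: bare-metal sweeping pan fixed flat on the bench, 100 mm deep (x) by 196 mm wide (y), plus a 33 mm tab behind. Origin: centre of its underside, at bench level, tab not counted. +x runs from the open mouth into the pan, z up. Inside 190 mm wide; floor 3 mm above the bench; back wall at x = +47 mm. Walls 3 mm thick with 5 mm round rims topping out at 29 mm (17 mm at the mouth)
- pan_mouth (a point): middle of the pan's front edge at bench level, at x = -50 mm of the pan. From this edge a lip slopes up to the flat floor, which begins at x = -30 mm, 3 mm above the bench. The ferrules stand 40 to 90 mm before this edge, within 67 mm of the pan's centre line and at least 34 mm apart across it, so each can be pushed straight in along the pan's +x
- ferrule_black_1_mid (a point): black ferrule, 14 mm in diameter and 22 mm tall, about 12 g, standing loose on its end on the bench in front of the pan's mouth; the point is its centre, 11 mm above its underside
- ferrule_black_2_mid (a point): black ferrule, 14 mm in diameter and 22 mm tall, about 12 g, standing loose on its end on the bench in front of the pan's mouth; the point is its centre, 11 mm above its underside
- ferrule_black_3_mid (a point): black ferrule, 14 mm in diameter and 22 mm tall, about 12 g, standing loose on its end on the bench in front of the pan's mouth; the point is its centre, 11 mm above its underside
- ferrule_red_mid (a point): red ferrule, 14 mm in diameter and 22 mm tall, about 12 g, standing loose on its end on the bench in front of the pan's mouth; the point is its centre, 11 mm above its underside. It stands among the black ones and is to be left standing there
- glue_tube_mid (a point): yellow glue tube lying on the bench, 34x112x20 mm, to the right of the ferrules as seen looking into the pan; the point is 10 mm above the centre of its underside. Farther right stands a white fixed hand press, 277 mm tall, around x = 0.51, y = -0.10 m: pass above or in front of it
- hex_keys_mid (a point): red folding hex key set lying on the bench, 31x86x22 mm, to the left of the ferrules as seen looking into the pan; the point is 10 mm above the centre of its underside

How it is judged:
At the end, for the whole second after the job is handed in: All three black ferrules' centres are in the pan, over 20 mm in from the mouth edge (past the lip), between its walls, standing or lying (centre under 30 mm above the bench); the red ferrule stands within 15 mm, glue tube and hex keys within 20 mm, of where they started (x of ferrule_black_1_mid in the frame of sweep_pan between -0.03 and 0.05 m and y of ferrule_black_1_mid in the frame of sweep_pan between -0.097 and 0.097 m and height (world z) of each of ferrule_black_1_mid, ferrule_black_2_mid, ferrule_black_3_mid below 0.03 m and x of ferrule_black_2_mid in the frame of sweep_pan between -0.03 and 0.05 m and y of ferrule_black_2_mid in the frame of sweep_pan between -0.097 and 0.097 m and x of ferrule_black_3_mid in the frame of sweep_pan between -0.03 and 0.05 m and y of ferrule_black_3_mid in the frame of sweep_pan between -0.097 and 0.097 m and not (distance of ferrule_red_mid from where it was at the start of the episode above 0.015 m) and angle between ferrule_red_mid's own z axis and vertical below 0.3 rad and not (distance of glue_tube_mid from where it was at the start of the episode above 0.02 m) and not (distance of hex_keys_mid from where it was at the start of the episode above 0.02 m)); the robot touches nothing.
It fails at once if A ferrule is lifted or carried (its centre is more than 30 mm above the bench) (height (world z) of any of ferrule_black_1_mid, ferrule_black_2_mid, ferrule_black_3_mid, ferrule_red_mid above 0.03 m).
It fails at once if The red ferrule is pushed more than 15 mm or knocked away (distance of ferrule_red_mid from where it was at the start of the episode above 0.015 m).
It fails at once if The glue tube or the hex key set is pushed more than 20 mm (distance of any of glue_tube_mid, hex_keys_mid from where it was at the start of the episode above 0.02 m).
It also fails if it takes over 54 s, if anything falls off the work surface, if the arm or the gripper's body presses on something with over 40 N, if the wrist force passes 120 N, or if a joint passes its speed limit or range.

## Robot

A 7-joint arm with a two-finger parallel gripper is mounted at the origin on a cart in front of the work surface, level with it; the furniture and walls round the work are solid. World frame = base frame: x ahead of the robot, y to its left, z up, the work surface at z = 0. Lengths are in m, angles in rad, forces in N, time in s.
With the tool pointing down it reaches from about 0.4 to 0.85 m from the base axis. Payload 4.5 kg.
Tool frame: the origin (TCP) lies midway between the tips of the shut fingers; the grasp point (between the pads) lies 19 mm behind it (manip.grip_depth is the z of the grasp point in the tool frame, in m); z points along the fingers, y is the line along which they close (so a half turn about z gives the same grasp; the last joint's range is limited). The gripper opens to 88 mm and grips with 3 to 60 N. Pads are 18 mm wide; open, the fingers measure 123 mm over their backs; the gripper's body (75 mm by 187 mm) begins 45 mm behind the grasp point.
Start: joints at [1.239, 0.689, -0.195, 1.565, 0.157, 0.902, -0.215], TCP at [0.224, -0.584, 0.239] pointing down, gripper open.
Joint ranges: [-3.01, 3.01], [-0.46, 2.08], [-1.47, 1.51], [0.13, 2.56], [-1, 4.14], [0.04, 2.09], [-2.66, 2.66]. Speed limits (rad/s): [2.57, 2.57, 3.14, 3.14, 3.14, 3.14, 3.14].

## Interface

Orientations are given as a unit quaternion [w, x, y, z].
In Python, from rig import manip gives the robot as it stands.
- The arm moves only by the tool step_arm, never from a script. Its argument "series" is a list of rows, each a list of 7 numbers: the finger opening in m, from 0 to 0.0881, then the shift along the tool's x, y, z in m, then the turn, a rotation vector about the tool's x, y, z in degrees. A call has 1 to 20 rows; each row shifts and turns the commanded pose from where the row before left it, along the tool's axes as they then stand; what a row does not reach is not made up. A row lasts 1/10 s, in which the tool goes at most 50 mm and 8.59 degrees, less where a joint would pass 70% of its speed; a pose out of reach is approached as far as the arm can. A call is refused whole if a number of a shift passes 0.05 or a number of a turn 8.59, either way. A call with a gripper value outside its range is refused whole. The fingers move at their own pace and stop on an object; the grip force is fixed at half the most. Time passes only in rows, so rows that do not move let the fingers close. It gives the time, the measured TCP pose, the force, the opening and the grip force at its end, in the units of the state.
- manip.state(): the state, without advancing time (a new reading comes with each control period).
- manip.snapshot(name): name is "scene" or "side" or "wrist"; returns the picture (384x512x3 uint8, blue, green, red); there is no depth.
- manip.calibration(name): a dict with "fx", "fy", "cx", "cy" (pixels), "xyz" and "orientation" of the camera in the world; the wrist camera has in their place "mount" (4x4, takes a point from camera to tool coordinates, whose origin is the TCP and whose axes are the flange's). Camera axes: x right, y down, z forward; pixel columns grow to the right and rows downward; lengths in m; the calibration is good to about 2 mm. A picture is of the moment at which its call begins: read the wrist's pose just before it. calibration takes no time and is no camera call.
- manip.close_job(): hands the job in; it is judged then, once.
Trained networks look in the newest picture that a camera, given by its name, has taken for a name from the list of things; names that differ only in an ending like _2 or _b are one class to them, and where a whole thing is asked for, a point or a joint stands for the part that bears it (a point fixed in the world has none). Each returns a list of dicts, best first, with "confidence" (0 to 1); they miss things now and then, are a little off and sometimes report something else, mostly with a low value. They report only what shows in the picture. A call takes as long as a camera call.
- manip.look_for(thing, camera): "point" ([x, y, z] in m, in the coordinates of the camera as it stood for that picture, good to about 4 mm: the middle of the surface that is visible of it).
- manip.trace(thing, camera): "mask" (384x512 bool, what is visible of it).
The state is a dict: "time_s": time; "joint_pos": joint angles; "qd": joint speeds; "joint_efforts": joint torques, N m; "ee_pos": TCP position; "orientation": TCP orientation; "contact_force": force on the tool from outside, world axes, zero at the start; "moment": the same for the moment, N m; "gripper_width": opening from 0.0 (shut) to 1.0 (fully open); "grasp_force": force on a finger pad.
Only numpy, scipy, OpenCV 4.12 (cv2) and the standard library are available. Lean on these libraries where they do the work, as an engineer would, in place of code of your own. Each camera call takes 0.05 s, during which the arm holds its last target. There are 200 camera calls.

## Working session

There is one attempt and no reset: what is moved stays moved. The work goes in short steps, Python scripts to look and compute and a tool call to move; the robot and the scene stay as the last step left them, time stands still between calls to the robot, and variables do not carry over. Pictures are saved under pics/ and viewed, at most 10 in all, crops included, and the job is handed in when it is done.

Besides the shell and the picture viewer there is one more tool, called after "Emit:" in YAML: its name, and indented under it one key for each argument. step_arm: Moves the arm, as the interface text tells. Its arguments: {"type":"object","properties":{"series":{"type":"array","items":{"type":"array","items":{"type":"number"}}}},"required":["series"]}

```bash
mkdir -p pics; cat > h.py <<'E'
import numpy as np,cv2
from rig import manip
from scipy.spatial.transform import Rotation as R
def rot(q): return R.from_quat([q[1],q[2],q[3],q[0]]).as_matrix()
def cam(n):
    c=manip.calibration(n)
    if 'mount' in c:
        s=manip.state(); T=np.eye(4);T[:3,:3]=rot(s['orientation']);T[:3,3]=s['ee_pos']
        T=T@np.array(c['mount'])
        return c,T[:3,:3],T[:3,3]
    return c,rot(c['orientation']),np.array(c['xyz'])
def ray(n,u,v,z):
    c,A,t=cam(n); d=A@np.array([(u-c['cx'])/c['fx'],(v-c['cy'])/c['fy'],1]); return t+d*(z-t[2])/d[2]
def find(n,things):
    c,A,t=cam(n)
    for k in things:
        for r in manip.look_for(k,n):
            p=np.array(r['point']); print(n,k,round(r['confidence'],2),(A@p+t).round(4),'px',(c['fx']*p[0]/p[2]+c['cx']).round(),(c['fy']*p[1]/p[2]+c['cy']).round())
E
python3 - <<'E'
from h import *
s=manip.state();print(s['ee_pos'],s['orientation'],s['time_s'])
ims=[]
for n in('scene','side'):
    im=manip.snapshot(n);cv2.imwrite(f'pics/{n}0.png',im)
    print(n,cam(n)[2])
    find(n,['sweep_pan','ferrule_black_1_mid','ferrule_red_mid','glue_tube_mid','hex_keys_mid'])
E
```

```text
[ 0.223254   -0.58308503  0.23792612] [-8.78707117e-04  9.83316244e-01  1.81901987e-01 -2.44353825e-04] 0.0
scene [ 0.01388659 -0.36823704  0.38371396]
scene sweep_pan 0.88 [0.5636 0.2712 0.007 ] px 242.0 189.0
scene ferrule_black_1_mid 0.48 [0.5568 0.1489 0.013 ] px 280.0 208.0
scene ferrule_red_mid 0.65 [0.4242 0.1784 0.0135] px 215.0 222.0
scene glue_tube_mid 0.56 [0.6132 0.1025 0.0097] px 318.0 210.0
scene hex_keys_mid 0.77 [0.4108 0.2922 0.019 ] px 174.0 200.0
side [0.01185302 0.71339953 0.5336509 ]
side sweep_pan 0.73 [ 0.5545  0.266  -0.0008] px 234.0 207.0
side sweep_pan 0.68 [0.4069 0.3042 0.0176] px 267.0 239.0
side ferrule_black_1_mid 0.52 [0.5542 0.1552 0.0158] px 267.0 184.0
side glue_tube_mid 0.77 [0.6159 0.1166 0.0089] px 261.0 171.0
side hex_keys_mid 0.61 [0.4047 0.3054 0.0162] px 268.0 241.0
```

View pics/scene0.png

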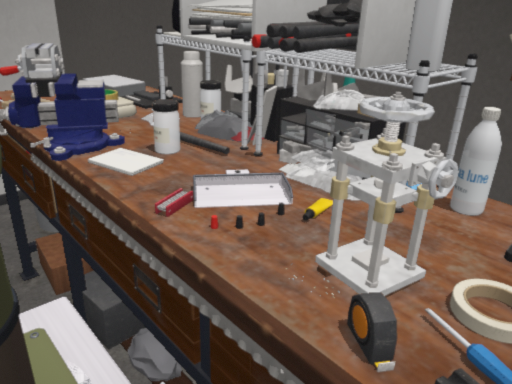

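View pics/side0.png

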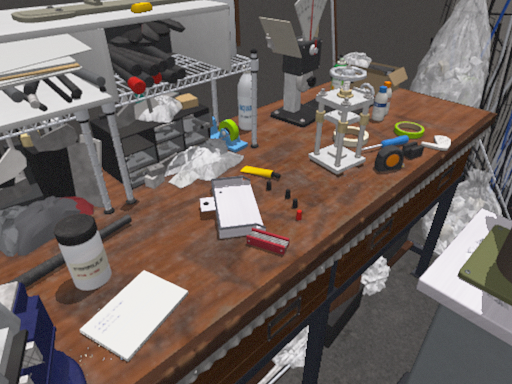

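Scene view: the red ferrule is at px (214,222), the blacks at (239,222), (261,219) and (281,209). The pan mouth runs from about (193,206) to (292,203). The side view agrees: red (298,214), blacks (295,203), (288,194) and (268,185). Next I'll triangulate these.

```bash
python3 - <<'E'
from h import *
for n,pts in (('scene',[(214.5,222),(239,222),(261.5,219),(281,209.5)]),('side',[(298.5,214),(295,203.5),(288,194.5),(268.5,185)])):
    im=cv2.imread(f'pics/{n}0.png').astype(int)
    for i,(u,v) in enumerate(pts):
        u0,v0=int(u)-8,int(v)-10; w=im[v0:v0+21,u0:u0+17]
        m=(w[...,2]>130)&(w[...,1]<60) if i==0 else (w.max(2)<48)
        y,x=np.nonzero(m); print(n,i,m.sum(),x.mean()+u0,y.mean()+v0,ray(n,x.mean()+u0,y.mean()+v0,.011).round(4))
    
print(ray('scene',193,206,0.003),ray('scene',292,203,.003))
print(np.array(manip.calibration('wrist')['mount']).round(3), manip.calibration('wrist')['fx'])
c=np.hstack([cv2.resize(cv2.imread('pics/scene0.png')[165:240,150:340],None,fx=4,fy=4)]);cv2.imwrite('pics/c0.png',c)
E
```

```text
scene 0 71 214.05633802816902 222.7605633802817 [0.4244 0.1827 0.011 ]
scene 1 51 238.84313725490196 222.7058823529412 [0.4594 0.1557 0.011 ]
scene 2 51 260.6470588235294 219.80392156862746 [0.4977 0.1398 0.011 ]
scene 3 44 280.1818181818182 209.5681818181818 [0.5552 0.1475 0.011 ]
side 0 23 298.6521739130435 213.2173913043478 [0.4243 0.1854 0.011 ]
side 1 46 292.0652173913044 200.7173913043478 [0.4667 0.1601 0.011 ]
side 2 50 289.78 197.02 [0.4805 0.1527 0.011 ]
side 3 39 269.94871794871796 183.02564102564102 [0.5566 0.1434 0.011 ]
[0.44192959 0.2746429  0.003     ] [0.60649131 0.16497684 0.003     ]
[[-0.001 -0.96  -0.281  0.072]
 [ 1.    -0.001  0.    -0.001]
 [-0.001 -0.281  0.96  -0.146]
 [ 0.     0.     0.     1.   ]] 342.27170396018533
```

View pics/c0.png

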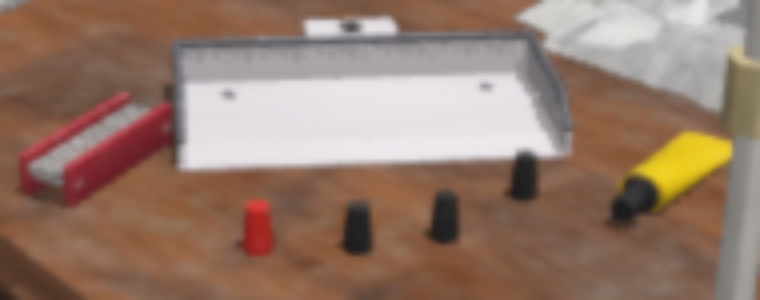

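The mouth line runs at about -34°, so pan +x points at a yaw of about 56°. I'll rise, pass over the front of the press, then look with the wrist camera.

Emit:
step_arm:
  series:
    - [0, 0, 0, -0.04, 0, 0, 0]
    - [0, 0, 0, -0.04, 0, 0, 0]
    - [0, 0, 0, -0.04, 0, 0, 0]
    - [0, 0.03, -0.035, 0, 0, 0, 0]
    - [0, 0.03, -0.035, 0, 0, 0, 0]
    - [0, 0.03, -0.035, 0, 0, 0, 0]
    - [0, 0.03, -0.035, 0, 0, 0, 0]
    - [0, 0.03, -0.035, 0, 0, 0, 0]
    - [0, 0.03, -0.035, 0, 0, 0, 0]
    - [0, 0.03, -0.035, 0, 0, 0, 0]
    - [0, 0.03, -0.035, 0, 0, 0, 0]
    - [0, 0.03, -0.035, 0, 0, 0, 0]
    - [0, 0.03, -0.035, 0, 0, 0, 0]
    - [0, 0.03, -0.035, 0, 0, 0, 0]
    - [0, 0.03, -0.035, 0, 0, 0, 0]
    - [0, 0.03, -0.035, 0, 0, 0, 0]
    - [0, 0.03, -0.035, 0, 0, 0, 0]
    - [0, 0.03, -0.035, 0, 0, 0, 0]
    - [0, 0.03, -0.035, 0, 0, 0, 0]
    - [0, 0.03, -0.035, 0, 0, 0, 0]

```text
time_s: 2.6
ee_pos: [0.4874, 0.1562, 0.3589]
orientation: [0.0, 0.983, 0.182, 0.0]
contact_force: [0.7, -0.4, 0.5]
gripper_width: 0.002
grasp_force: 0.0
```

Emit:
step_arm:
  series:
    - [0, 0, 0, 0.03, 0, 0, -7]
    - [0, 0, 0, 0.03, 0, 0, -7]
    - [0, 0, 0, 0, 0, 0, -7]
    - [0, 0, 0, 0, 0, 0, -7]
    - [0, 0, 0, 0, 0, 0, -7]
    - [0, 0, 0, 0, 0, 0, 0]
    - [0, 0, 0, 0, 0, 0, 0]

```text
time_s: 3.3
ee_pos: [0.4871, 0.1543, 0.2988]
orientation: [0.0, 0.884, 0.468, 0.0]
contact_force: [-0.6, -0.3, -0.3]
gripper_width: 0.001
grasp_force: 0.0
```

```bash
python3 - <<'E'
from h import *
s=manip.state();print(s['ee_pos'],s['orientation'],s['time_s'])
im=manip.snapshot('wrist');cv2.imwrite('pics/w0.png',im)
find('wrist',['sweep_pan','ferrule_black_1_mid','ferrule_red_mid','glue_tube_mid','hex_keys_mid'])
E
```

```text
[0.48706805 0.15427666 0.29875594] [2.42611231e-05 8.83862612e-01 4.67746596e-01 6.26326000e-05] 3.3
wrist sweep_pan 0.93 [0.5537 0.2668 0.0038] px 246.0 45.0
wrist sweep_pan 0.22 [0.4252 0.1854 0.0238] px 198.0 164.0
wrist ferrule_black_1_mid 0.51 [0.558  0.1529 0.0189] px 302.0 125.0
wrist ferrule_red_mid 0.41 [0.4113 0.2978 0.0133] px 134.0 93.0
wrist glue_tube_mid 0.78 [0.6309 0.117  0.0098] px 366.0 115.0
wrist hex_keys_mid 0.57 [0.4119 0.2965 0.0166] px 135.0 93.0
```

View pics/w0.png

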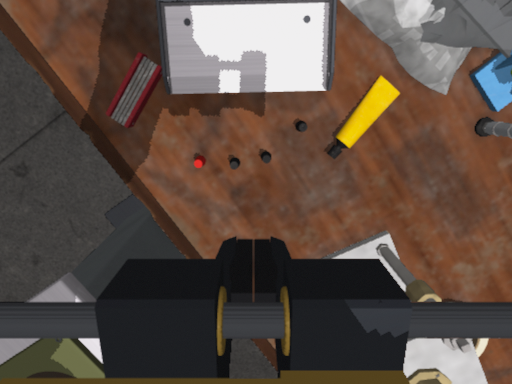

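Wrist view: tops are red at (198,162) and black at (234,162), (266,156) and (301,126). The pan mouth corners are about (167,94) and (330,91), and the glue cap is at (335,150).

```bash
cat >> h.py <<'E'
def blobs(im,pts,n='wrist',z=.016):
    out=[]
    for i,(u,v) in enumerate(pts):
        u0,v0=u-9,v-9; w=im[v0:v0+19,u0:u0+19].astype(int)
        m=((w[...,2]>120)&(w[...,1]<60) if i==0 else (w.max(2)<48)).astype(np.uint8)
        k,l,st,ce=cv2.connectedComponentsWithStats(m); j=1+st[1:,4].argmax()
        out.append(ray(n,ce[j,0]+u0,ce[j,1]+v0,z)); print(i,st[j],ce[j].round(1)+[u0,v0],out[-1].round(4))
    return out
E
python3 - <<'E'
from h import *
im=cv2.imread('pics/w0.png')
P=blobs(im,[(198,162),(234,162),(266,156),(301,126)])
m=(im.min(2)>95).astype(np.uint8)
# front edge: last bright row per column
E=[]
for u in range(175,325,5):
    v=[v for v in range(70,105) if im[v,u].min()>90]
    if v: E.append((u,max(v)+.5))
E=np.array(E); vx,vy,x0,y0=cv2.fitLine(E.astype(np.float32),cv2.DIST_HUBER,0,.01,.01).ravel()
print(E[::4].tolist(),vy/vx)
f=lambda u:y0+(u-x0)*vy/vx
a,b=ray('wrist',167,f(167),0.0),ray('wrist',330,f(330),0.0); print(a,b,np.linalg.norm(b-a))
d=(b-a)[:2]/np.linalg.norm(b-a); X=np.array([-d[1],d[0]]); print('pan yaw',np.degrees(np.arctan2(X[1],X[0])))
c=(a+b)[:2]/2
R_=rot(manip.state()['orientation']); t=np.array(manip.state()['ee_pos']); print('tool yaw',np.degrees(np.arctan2(R_[1,0],R_[0,0])))
for p in P+[t]: q=p[:2]-c; print('pan frame from mouth: x',(q@X).round(4),'y',(q@-d).round(4), 'tool rel', (R_.T@(p-t)).round(4)[:2])
g=manip.trace('glue_tube_mid','wrist')[0]['mask'];h=manip.trace('hex_keys_mid','wrist')[0]['mask']
for m in(g,h):
    v,u=np.nonzero(m)
    for i in(u.argmin(),u.argmax(),v.argmin(),v.argmax()):
        q=ray('wrist',u[i],v[i],.01)[:2]-c; print((q@X).round(3),(q@-d).round(3))
E
```

```text
0 [ 5  6  9  9 60] [198.1 163. ] [0.4238 0.1861 0.016 ]
1 [ 5  5 10  8 45] [234.8 160.6] [0.464  0.1624 0.016 ]
2 [ 4  4 10  9 51] [265.2 154.5] [0.5002 0.1473 0.016 ]
3 [ 3  4 11 10 59] [299.6 124.9] [0.5554 0.1542 0.016 ]
[[175.0, 93.5], [195.0, 93.5], [215.0, 92.5], [235.0, 92.5], [255.0, 91.5], [275.0, 91.5], [295.0, 91.5], [315.0, 90.5]] -0.020228801
[0.44011893 0.27668405 0.        ] [0.60995244 0.16633738 0.        ] 0.20253347230302052
pan yaw 56.986830657283484
tool yaw 55.9273903351557
pan frame from mouth: x -0.0849 y 0.0656 tool rel [-0.0093 -0.0701]
pan frame from mouth: x -0.0828 y 0.019 tool rel [-0.0063 -0.0236]
pan frame from mouth: x -0.0757 y -0.0196 tool rel [0.0015 0.0149]
pan frame from mouth: x -0.0399 y -0.0622 tool rel [0.0381 0.0568]
pan frame from mouth: x -0.0769 y -0.0046 tool rel [0. 0.]
-0.076 -0.099
-0.003 -0.182
0.015 -0.158
-0.083 -0.105
-0.02 0.176
0.028 0.104
0.046 0.129
-0.039 0.154
```

Emit:
step_arm:
  series:
    - [0.008, -0.019, -0.012, 0, 0, 0, -1]
    - [0.008, -0.019, -0.012, 0, 0, 0, 0]
    - [0.008, 0, 0, 0.045, 0, 0, 0]
    - [0.008, 0, 0, 0.045, 0, 0, 0]
    - [0.008, 0, 0, 0.045, 0, 0, 0]
    - [0.008, 0, 0, 0.045, 0, 0, 0]
    - [0.008, 0, 0, 0.045, 0, 0, 0]
    - [0.008, 0, 0, 0.03, 0, 0, 0]
    - [0.008, 0, 0, 0.02, 0, 0, 0]
    - [0.008, 0, 0, 0.01, 0, 0, 0]
    - [0.008, 0, 0, 0, 0, 0, 0]
    - [0.008, 0, 0, 0, 0, 0, 0]

```text
time_s: 4.9
ee_pos: [0.4462, 0.1362, 0.0138]
orientation: [0.0, 0.879, 0.477, 0.0]
contact_force: [0.5, 0.1, 1.0]
gripper_width: 0.089
grasp_force: 0.0
```

```bash
python3 - <<'E'
from h import *
s=manip.state();p=np.array(s['ee_pos']);print(p,s['orientation'],s['gripper_width']*88.1,s['contact_force'])
im=manip.snapshot('scene');cv2.imwrite('pics/c1.png',cv2.resize(im[150:250,150:340],None,fx=4,fy=4))
E
```

```text
[0.44624886 0.13620808 0.01383766] [7.78973806e-05 8.78951049e-01 4.76911968e-01 1.47305791e-04] 7.829230795077638 [0.47582982 0.08446608 1.03553818]
```

View pics/c1.png

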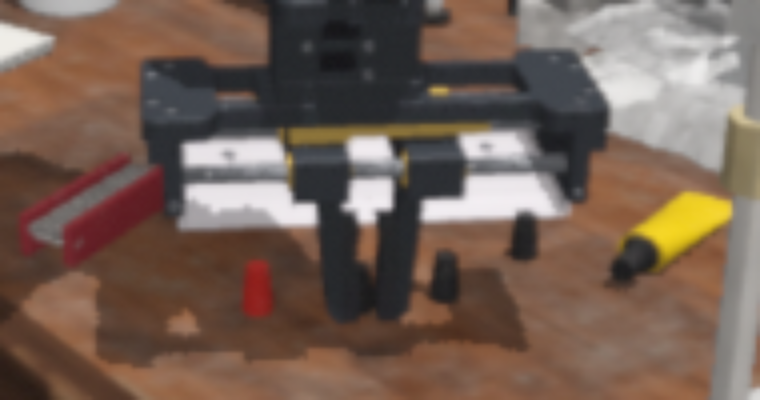

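The gap is lined up with black 1 at about crop px (358,285), and the neighbours are clear. Next I'll lower 5 mm and push.

Emit:
step_arm:
  series:
    - [0.008, 0, 0, 0.005, 0, 0, 0]
    - [0.008, 0.01, 0, 0, 0, 0, 0]
    - [0.008, 0.008, 0, 0, 0, 0, 0]
    - [0.008, 0.008, 0, 0, 0, 0, 0]
    - [0.008, 0.008, 0, 0, 0, 0, 0]
    - [0.008, 0.008, 0, 0, 0, 0, 0]
    - [0.008, 0.008, 0, 0, 0, 0, 0]
    - [0.008, 0.008, 0, 0, 0, 0, 0]
    - [0.008, 0.008, 0, 0, 0, 0, 0]
    - [0.008, 0.008, 0, 0, 0, 0, 0]
    - [0.008, 0.008, 0, 0, 0, 0, 0]
    - [0.008, 0.008, 0, 0, 0, 0, 0]
    - [0.008, 0.008, 0, 0, 0, 0, 0]
    - [0.008, 0.008, 0, 0, 0, 0, 0]
    - [0.008, 0.008, 0, 0, 0, 0, 0]
    - [0.008, 0.008, 0, 0, 0, 0, 0]
    - [0.008, 0.008, 0, 0, 0, 0, 0]
    - [0.008, 0.008, 0, 0, 0, 0, 0]
    - [0.008, 0.008, 0, 0, 0, 0, 0]

```text
time_s: 6.85
ee_pos: [0.526, 0.2589, 0.0087]
orientation: [0.0, 0.879, 0.477, -0.0]
contact_force: [-0.4, -0.6, -0.5]
gripper_width: 0.093
grasp_force: 0.1
```

Emit:
step_arm:
  series:
    - [0.008, 0, 0, 0, 0, 0, 0]
    - [0.008, 0, 0, 0, 0, 0, 0]
    - [0.008, -0.01, 0, 0, 0, 0, 0]
    - [0.008, -0.02, 0, 0, 0, 0, 0]
    - [0.008, 0, 0, -0.04, 0, 0, 0]
    - [0.008, 0, 0, -0.04, 0, 0, 0]
    - [0.008, -0.04, 0, -0.03, 0, 0, 0]
    - [0.008, -0.04, 0, -0.03, 0, 0, 0]
    - [0.008, -0.03, 0, -0.03, 0, 0, 0]
    - [0.008, 0, 0, 0, 0, 0, 0]
    - [0.008, 0, 0, 0, 0, 0, 0]

```text
time_s: 7.95
ee_pos: [0.4492, 0.1399, 0.1792]
orientation: [0.0, 0.879, 0.476, 0.0]
contact_force: [0.3, 0.8, -0.4]
gripper_width: 0.092
grasp_force: 0.0
```

```bash
python3 - <<'E'
from h import *
s=manip.state();p=np.array(s['ee_pos']);print(p,s['orientation'])
im=manip.snapshot('wrist');cv2.imwrite('pics/w1.png',im)
E
```

```text
[0.4492139  0.13988914 0.17917036] [4.96857503e-04 8.79393525e-01 4.76095110e-01 4.76755074e-04]
```

View pics/w1.png

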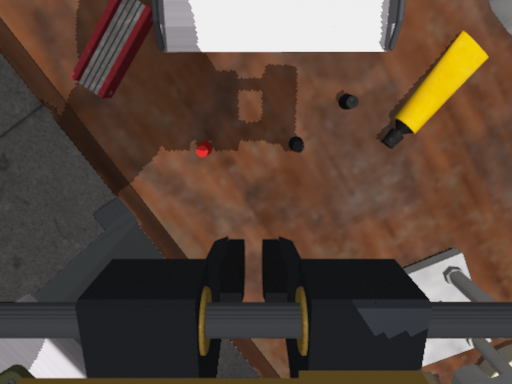

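Red (203,149), black 2 (297,144) and black 3 (348,101) are undisturbed, and black 1 has been swept out of its spot. Now I'll re-measure the other two.

```bash
python3 - <<'E'
from h import *
P=blobs(cv2.imread('pics/w1.png'),[(203,149),(297,144),(348,101)])
s=manip.state();R_=rot(s['orientation']);t=np.array(s['ee_pos'])
for p in P: print((R_.T@(p-t)).round(4))
manip.snapshot('scene');find('scene',['ferrule_black_1_mid'])
E
```

```text
0 [  2   6  13  11 107] [201.9 151. ] [0.4238 0.187  0.016 ]
1 [  1   2  15  15 178] [295.7 143.9] [0.4981 0.1462 0.016 ]
2 [  0   2  15  15 137] [344.4 100.8] [0.5527 0.155  0.016 ]
[ 0.0247 -0.0467  0.1625]
[0.031  0.0378 0.1626]
[0.0682 0.0788 0.1626]
scene ferrule_black_1_mid 0.52 [0.5569 0.1483 0.0121] px 281.0 209.0
```

Emit:
step_arm:
  series:
    - [0.008, 0, 0.019, 0, 0, 0, 0]
    - [0.008, 0, 0.019, 0, 0, 0, 0]
    - [0.008, 0, 0, 0.04, 0, 0, 0]
    - [0.008, 0, 0, 0.04, 0, 0, 0]
    - [0.008, 0, 0, 0.04, 0, 0, 0]
    - [0.008, 0, 0, 0.03, 0, 0, 0]
    - [0.008, 0, 0, 0.015, 0, 0, 0]
    - [0.008, 0, 0, 0.005, 0, 0, 0]
    - [0.008, 0, 0, 0, 0, 0, 0]
    - [0.008, 0, 0, 0, 0, 0, 0]

```text
time_s: 9.1
ee_pos: [0.4814, 0.1208, 0.009]
orientation: [-0.0, 0.879, 0.477, 0.0]
contact_force: [0.7, -0.3, 0.1]
gripper_width: 0.09
grasp_force: 0.0
```

Emit:
step_arm:
  series:
    - [0.008, 0.01, 0, 0, 0, 0, 0]
    - [0.008, 0.008, 0, 0, 0, 0, 0]
    - [0.008, 0.008, 0, 0, 0, 0, 0]
    - [0.008, 0.008, 0, 0, 0, 0, 0]
    - [0.008, 0.008, 0, 0, 0, 0, 0]
    - [0.008, 0.008, 0, 0, 0, 0, 0]
    - [0.008, 0.008, 0, 0, 0, 0, 0]
    - [0.008, 0.008, 0, 0, 0, 0, 0]
    - [0.008, 0.008, 0, 0, 0, 0, 0]
    - [0.008, 0.008, 0, 0, 0, 0, 0]
    - [0.008, 0.008, 0, 0, 0, 0, 0]
    - [0.008, 0.008, 0, 0, 0, 0, 0]
    - [0.008, 0.008, 0, 0, 0, 0, 0]
    - [0.008, 0.008, 0, 0, 0, 0, 0]
    - [0.008, 0.008, 0, 0, 0, 0, 0]
    - [0.008, 0.008, 0, 0, 0, 0, 0]
    - [0.008, 0.008, 0, 0, 0, 0, 0]
    - [0.008, 0, 0, 0, 0, 0, 0]
    - [0.008, 0, 0, 0, 0, 0, 0]

```text
time_s: 11.0
ee_pos: [0.5563, 0.236, 0.0086]
orientation: [0.0, 0.879, 0.477, -0.0]
contact_force: [-0.9, -0.6, 0.0]
gripper_width: 0.088
grasp_force: 0.0
```

Emit:
step_arm:
  series:
    - [0.008, -0.01, 0, 0, 0, 0, 0]
    - [0.008, -0.02, 0, 0, 0, 0, 0]
    - [0.008, 0, 0, -0.04, 0, 0, 0]
    - [0.008, 0, 0, -0.04, 0, 0, 0]
    - [0.008, -0.02, 0.02, 0, 0, 0, 0]
    - [0.008, -0.02, 0.02, 0, 0, 0, 0]
    - [0.008, -0.02, 0, 0, 0, 0, 0]
    - [0.008, -0.01, 0, 0, 0, 0, 0]
    - [0.008, 0, 0, 0, 0, 0, 0]
    - [0.008, 0, 0, 0, 0, 0, 0]

```text
time_s: 12.0
ee_pos: [0.5353, 0.1314, 0.0889]
orientation: [-0.0, 0.879, 0.477, 0.0]
contact_force: [1.0, 1.2, 0.6]
gripper_width: 0.091
grasp_force: 0.0
```

```bash
python3 - <<'E'
from h import *
s=manip.state();print(s['ee_pos'],s['contact_force']);R_=rot(s['orientation']);t=np.array(s['ee_pos'])
print((R_.T@(np.array([.5535,.1545,.011])-t)).round(4))
im=manip.snapshot('wrist');cv2.imwrite('pics/w2.png',im)
im=manip.snapshot('scene');cv2.imwrite('pics/c2.png',cv2.resize(im[150:250,150:340],None,fx=4,fy=4))
E
```

```text
[0.53530695 0.1313994  0.08886301] [0.97268461 1.22567619 0.59676387]
[0.0292 0.0027 0.0779]
```

View pics/w2.png

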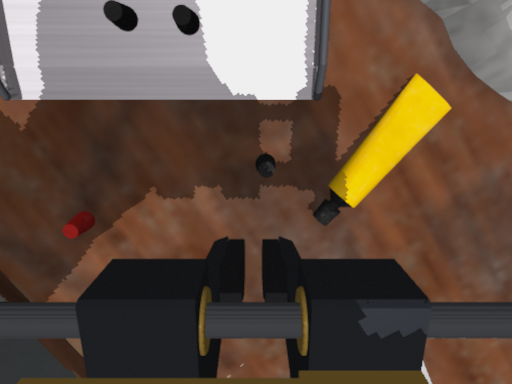

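Blacks 1 and 2 stand in the pan at (120,15) and (186,18), well past the mouth edge at row 99. Red still stands at (78,225). Black 3 at (265,165) is about 4–5 mm right of the gap centre, so I'll correct for that.

Emit:
step_arm:
  series:
    - [0.008, 0, 0.004, 0.03, 0, 0, 0]
    - [0.008, 0, 0, 0.03, 0, 0, 0]
    - [0.008, 0, 0, 0.015, 0, 0, 0]
    - [0.008, 0, 0, 0.005, 0, 0, 0]
    - [0.008, 0, 0, 0, 0, 0, 0]
    - [0.008, 0.01, 0, 0, 0, 0, 0]
    - [0.008, 0.008, 0, 0, 0, 0, 0]
    - [0.008, 0.008, 0, 0, 0, 0, 0]
    - [0.008, 0.008, 0, 0, 0, 0, 0]
    - [0.008, 0.008, 0, 0, 0, 0, 0]
    - [0.008, 0.008, 0, 0, 0, 0, 0]
    - [0.008, 0.008, 0, 0, 0, 0, 0]
    - [0.008, 0.008, 0, 0, 0, 0, 0]
    - [0.008, 0.008, 0, 0, 0, 0, 0]
    - [0.008, 0.008, 0, 0, 0, 0, 0]
    - [0.008, 0.008, 0, 0, 0, 0, 0]
    - [0.008, 0.008, 0, 0, 0, 0, 0]
    - [0.008, 0, 0, 0, 0, 0, 0]
    - [0.008, 0, 0, 0, 0, 0, 0]

```text
time_s: 14.0
ee_pos: [0.5921, 0.2103, 0.0086]
orientation: [0.0, 0.879, 0.477, -0.0]
contact_force: [1.0, -0.5, -0.3]
gripper_width: 0.094
grasp_force: 0.0
```

Emit:
step_arm:
  series:
    - [0.008, -0.01, 0, 0, 0, 0, 0]
    - [0.008, -0.02, 0, 0, 0, 0, 0]
    - [0.008, 0, 0, -0.04, 0, 0, 0]
    - [0.008, 0, 0, -0.04, 0, 0, 0]
    - [0.008, 0, 0, -0.04, 0, 0, 0]
    - [0.008, 0, -0.04, -0.03, 0, 0, 0]
    - [0.008, 0, -0.04, -0.03, 0, 0, 0]
    - [0.008, -0.02, 0, -0.03, 0, 0, 0]
    - [0.008, -0.02, 0, -0.03, 0, 0, 0]
    - [0.008, 0, 0, 0, 0, 0, 0]
    - [0.008, 0, 0, 0, 0, 0, 0]

```text
time_s: 15.1
ee_pos: [0.4869, 0.1939, 0.2489]
orientation: [0.001, 0.879, 0.476, 0.0]
contact_force: [0.8, -0.4, -0.6]
gripper_width: 0.09
grasp_force: 0.0
```

```bash
python3 - <<'E'
from h import *
s=manip.state();print(s['ee_pos'],s['time_s'])
im=manip.snapshot('wrist');cv2.imwrite('pics/w3.png',im)
E
```

```text
[0.4869175  0.19392614 0.24889053] 15.1
```

View pics/w3.png

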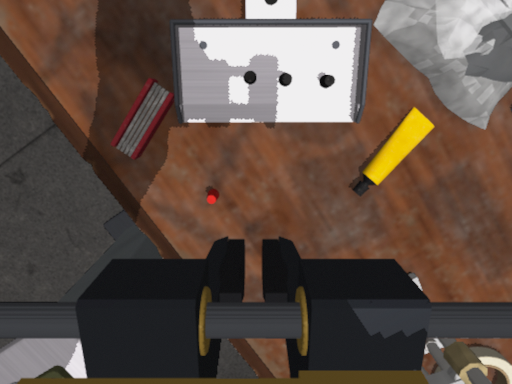

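All three blacks stand mid-pan at (250,77), (286,79) and (326,81), with the mouth edge at row 123. Red (211,197), the glue tube and the hex keys haven't moved.

```bash
python3 -c "
from rig import manip
print(manip.close_job())"
```

```text
the job is handed in; nothing more can be done
None
```

I swept all three black ferrules onto the pan floor, where the last picture shows them standing about 45 mm in; the red ferrule, glue tube and hex keys look unmoved, and I handed the job in just after 15.1 s (no verdict was returned).

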